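# Put three lab things back on their own stations

## Task

On this lab bench the stoppered flask, the capped specimen jar and the brass calibration weight are standing on each other's stations: put the flask on the stirrer's white plate, the weight on the balance's round pan and the jar in the shallow steel tray, each upright at the centre of its place and let go. The bare black rubber mat is free for parking one of them meanwhile, and is left empty. Set things down gently, topple nothing, and leave the pen and the wash bottle where they are.

Things in the scene. Friction and masses are not known exactly. Their poses are not given: they have to be found in the camera images.
- flask: loose conical flask of amber glass with a black stopper, 0.1 to 0.21 kg, round about its z axis. Base 66 mm across; the cone narrows to a straight neck 26 mm across between 70 and 112 mm height, lip 30 mm across at 114 mm, stopper 22 mm across up to 126 mm. Take it by the neck. Origin: centre of the underside, z up. At the start it stands on the balance's pan
- jar: loose squat specimen jar, a straight cylinder 50 mm across and 66 mm high, clear with a paper label and a black cap of the same width (the top 18 mm), 0.08 to 0.17 kg. Origin: centre of the underside, z up. At the start it stands on the stirrer's plate
- weight: loose brass calibration weight, 0.5 kg: a cylinder 42 mm across and 48 mm high, with a small knob (22 mm across) above it up to 70 mm. Take it by the cylinder. Origin: centre of the underside, z up. At the start it stands in the steel tray
- stirrer: magnetic stirrer, grey housing 155 x 120 mm, fixed to the bench. Origin: on the bench, straight below the centre of the standing place; z up, -x towards its front with the black knob (it reaches 95 mm that way, 60 mm the other ways). On top a white ceramic plate, 114 mm square with a thin black circle of 90 mm about its centre; top of the plate 58 mm above the origin. The flask's place
- balance: bench balance, white housing 155 x 120 mm, 34 mm high, fixed to the bench. Origin: on the bench, straight below the centre of the standing place; z up, -x towards its front with the small display (it reaches 95 mm that way, 60 mm the other ways). On top a round flat steel pan 100 mm across; top of the pan 44 mm above the origin; the pan does not move. The weight's place
- tray: shallow square steel tray, 130 x 130 mm, rim 14 mm high, walls 3 mm, fixed to the bench. Origin: on the bench, straight below the centre of the standing place; z up, x and y along its sides. Its inner floor is 3 mm above the origin. The jar's place
- mat: bare black rubber mat, 110 x 110 mm, 5 mm thick, fixed to the bench. Origin: on the bench below its centre. Empty at the start: a spare spot for parking
- marker: bystander: white marker pen with black cap, 130 mm long, 15 mm thick, lying along its x axis. Origin: under its middle
- wash_bottle: bystander: white bottle with a blue cap, 64 mm across, 150 mm high. Origin: centre of the underside

How it is judged:
By the outcome, as a careful person would: the job done as asked, in the order asked, and still so for the second after the job is handed in, with the robot touching nothing.
It also fails if it takes over 122 s, if anything falls off the work surface, if the arm or the gripper's body presses on something with over 40 N, if the wrist force passes 120 N, or if a joint passes its speed limit or range.

## Robot

A 6-joint arm with a two-finger parallel gripper is mounted at the origin on the work surface. World frame = base frame: x ahead of the robot, y to its left, z up, the work surface at z = 0. Lengths are in mm, angles in rad, forces in N, time in s.
With the tool pointing down it reaches from about 300 to 750 mm from the base axis. Payload 8.5 kg.
Tool frame: the origin (TCP) lies on the centre line of the jaws, within the pads' length; the fingertips stand 22 mm ahead of it and the grasp point (between the pads) lies 3 mm ahead of it; z points along the fingers, y is the direction in which the jaws open and shut (so a half turn about z gives the same grasp; the last joint's range is limited). The gripper opens to 88 mm and grips with 3 to 60 N. Pads are 18 mm wide; open, the fingers measure 123 mm over their backs; the gripper's body (75 mm by 187 mm) begins 45 mm behind the grasp point.
Start: joints at [-1.331, 0.381, 1.297, -0, 1.464, -0.215], TCP at [241.597, -494.076, 260.748] pointing down, gripper open.
Joint ranges: [-3.11, 3.11], [-0.89, 2.33], [0.22, 2.48], [-1.42, 4.56], [0.17, 2.85], [-2.88, 2.88]. Speed limits (rad/s): [2.39, 2.39, 3.14, 3.14, 3.14, 3.14].

## Interface

Orientations are given as a unit quaternion [x, y, z, w].
In Python, from plant import bot gives the robot as it stands. Calls block until the motion is done:
- bot.reach(position, orientation): joint-space move of the TCP to a pose.
- bot.movel(position, rot=None, feed=150, threshold=None): straight line of the TCP; rot=None keeps the orientation; feed is the mean speed in mm/s. With threshold (N) it stops when the force on the tool has changed by that much, and returns True; else False.
- bot.move_joints(angles): joint-space move.
- bot.open_gripper() and bot.clamp(): open the fingers fully, or close them until they stop; the grip force is fixed at half the most.
- bot.hold(seconds).
- bot.solve_ik(position, orientation): joint angles nearest the present ones, or None.
- bot.read_camera(name): name is "side" or "top"; returns a dict with "pixels" (384x512x3 uint8, red, green, blue), "z_map" (384x512 float32, mm along the optical axis (not along the pixel's ray), 0 where there is no reading), "fx", "fy", "cx", "cy" (pixels), "cam_to_world" (4x4, takes a point from camera to world coordinates). Camera axes: x right, y up, looking along -z (the intrinsics and any distortion apply to the point x, -y, -z); pixel columns grow to the right and rows downward; lengths in mm; the calibration is good to about 2 mm. A picture is of the moment at which its call begins.
A pose or a line that the arm cannot do raises bot.PlanningError and nothing moves.
- bot.finish_job(): hands the job in, once; it reports no verdict.
Readings, each from a call of its own:
- bot.get_clock(): time.
- bot.get_q(): joint angles.
- bot.get_dq(): joint speeds.
- bot.get_effort(): joint torques, N m.
- bot.get_eef_pos(): TCP position.
- bot.get_orientation(): TCP orientation.
- bot.get_force(): force on the tool from outside, world axes, zero at the start.
- bot.get_moment(): the same for the moment, N m.
- bot.get_gripper_width(): finger opening in mm.
Only numpy, scipy, OpenCV 4.12 (cv2) and the standard library are available. Lean on these libraries where they do the work, as an engineer would, in place of code of your own. Each camera call takes 0.05 s, during which the arm holds its last target.

## Working session

There is one attempt and no reset: what is moved stays moved. The work goes in short steps, each a Python script; the robot and the scene stay as the last script left them, time stands still between calls to the robot, and variables do not carry over. Pictures are saved under pics/ and viewed, and the job is handed in when it is done.

```bash
ls; mkdir -p pics
python3 - <<'E'
from plant import bot
import cv2,numpy as np
for n in("side","top"):
    c=bot.read_camera(n); cv2.imwrite(f"pics/{n}0.png",c["pixels"][:,:,::-1]); np.savez(f"pics/{n}0.npz",**{k:c[k] for k in c})
    print(n,c.keys(),c["fx"],c["fy"],c["cx"],c["cy"],c["cam_to_world"])
print(bot.get_clock(),bot.get_orientation(),bot.get_gripper_width())
E
```

```text
pics
side dict_keys(['pixels', 'z_map', 'fx', 'fy', 'cx', 'cy', 'cam_to_world']) 420.25062993311985 420.25062993311985 258.4144297507258 199.43939901237 [[-9.75878645e-01  1.14264802e-01 -1.86022649e-01  3.33806877e+02]
 [-2.18142561e-01 -5.44104233e-01  8.10163197e-01  1.00901513e+03]
 [-8.64257358e-03  8.31200420e-01  5.55905718e-01  7.61314695e+02]
 [ 0.00000000e+00  0.00000000e+00  0.00000000e+00  1.00000000e+00]]
top dict_keys(['pixels', 'z_map', 'fx', 'fy', 'cx', 'cy', 'cam_to_world']) 396.3364160799972 396.3364160799972 249.53970710478745 187.71804690476546 [[ 1.07653753e-01  9.73945130e-01 -1.99603489e-01  3.39724408e+02]
 [-9.94175047e-01  1.06502725e-01 -1.65270851e-02 -8.71493834e+00]
 [ 5.16184154e-03  2.00220011e-01  9.79737364e-01  1.13141849e+03]
 [ 0.00000000e+00  0.00000000e+00  0.00000000e+00  1.00000000e+00]]
0.1 [ 9.74251389e-01  2.25463567e-01 -4.06304879e-05 -6.39607146e-04] 88.36394059663886
```

View pics/top0.png

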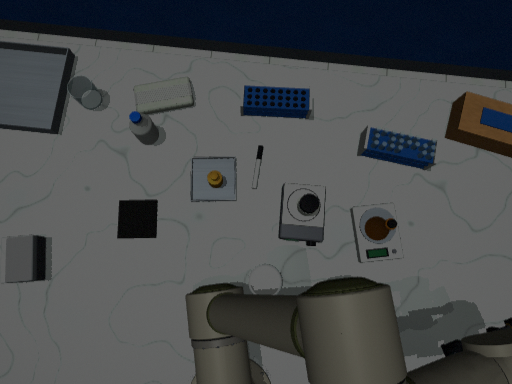

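View pics/side0.png

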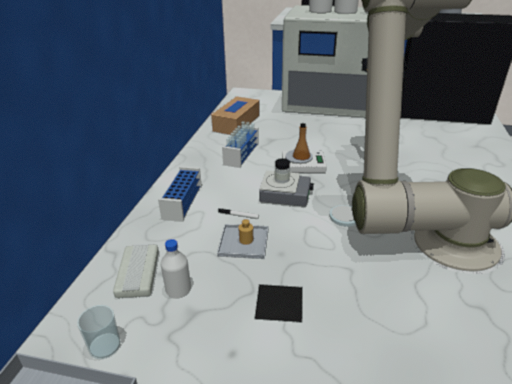

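The top view shows the mat at (138,219), the tray with the weight at (214,179), the stirrer with the jar at (304,205) and the balance with the flask at (377,225). Next I'll turn these into positions using depth.

```bash
cat > h.py <<'E'
import numpy as np,cv2
def load(n): return dict(np.load(n))
def cloud(c):
    z=c["z_map"].astype(float); v,u=np.mgrid[:z.shape[0],:z.shape[1]]
    P=np.stack([(u-c["cx"])/c["fx"]*z,-(v-c["cy"])/c["fy"]*z,-z,np.ones_like(z)],-1)
    W=P@c["cam_to_world"].T; W=W[...,:3]; W[z==0]=np.nan; return W
E
python3 - <<'E'
from h import *
for n in("top","side"):
    c=load(f"pics/{n}0.npz"); W=cloud(c)
    pts={"top":dict(mat=(138,219),tray=(203,168),knob=(215,174),cap=(309,203),plate=(290,213),pan=(366,218),stop=(391,223),bench=(250,220)),
     "side":dict(mat=(280,303),tray=(232,245),knob=(246,223),cap=(282,163),plate=(267,184),stop=(303,126),bench=(220,330))}[n]
    for k,(u,v) in pts.items(): print(n,k,W[v,u].round(1),c["pixels"][v,u])
c=load("pics/top0.npz")
im=c["pixels"][140:290,110:430,::-1]; cv2.imwrite("pics/crop.png",cv2.resize(im,None,fx=2.5,fy=2.5,interpolation=cv2.INTER_NEAREST))
c=load("pics/side0.npz")
im=c["pixels"][110:330,200:340,::-1]; cv2.imwrite("pics/crop2.png",cv2.resize(im,None,fx=2.7,fy=2.7,interpolation=cv2.INTER_NEAREST))
E
```

```text
top mat [444.3 317.    3.5] [11  9  8]
top tray [612.  151.5   9.1] [86 92 95]
top knob [583.6 107.6  71.6] [94 70 21]
top cap [ 522.  -148.6  122.3] [10 10 14]
top plate [ 500.1 -107.9   59.6] [69 71 70]
top pan [ 511.2 -319.1   44.8] [77 82 86]
top stop [ 486.4 -345.8  166.5] [ 8  7 10]
top bench [476.2  -1.1   2.5] [101 102 102]
side mat [440.9 326.    4.9] [29 28 29]
side tray [609.8 142.9   3.2] [151 158 163]
side knob [573.3 120.6  69.4] [156 126  70]
side cap [ 519.6 -135.5  123.8] [26 28 30]
side plate [ 561.2 -105.7   59.4] [169 171 167]
side stop [ 482.2 -335.5  165.3] [19 18 18]
side bench [558.2 427.5  -0. ] [185 191 189]
```

View pics/crop.png

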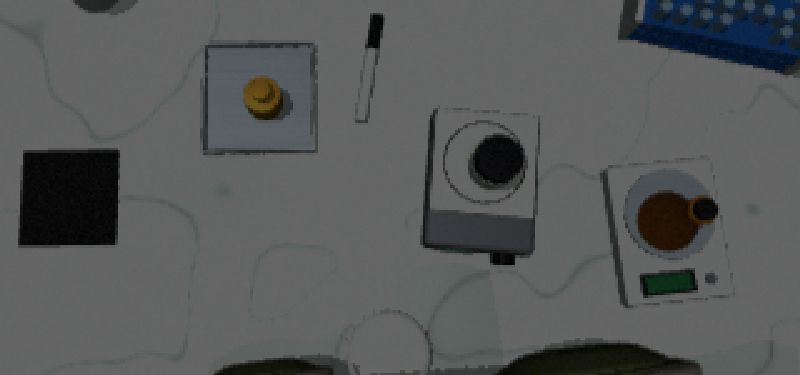

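View pics/crop2.png

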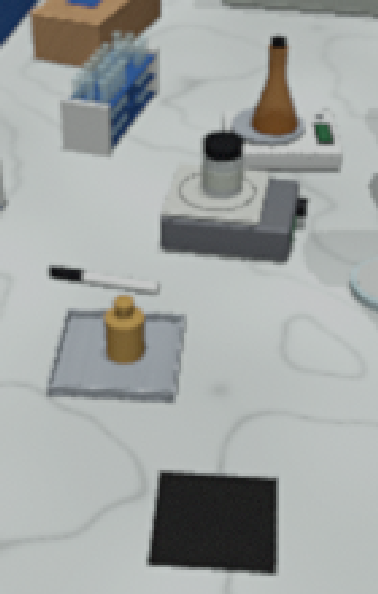

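Pixel readings agree with the known heights: cap about 123 mm (nominal 124), stopper about 166 (nominal 170), knob about 71 (nominal 73). Now I'll fit by silhouette in both cameras.

```bash
cat >> h.py <<'E'
def proj(c,P):
    P=np.atleast_2d(P).astype(float); T=np.linalg.inv(c["cam_to_world"])
    q=P@T[:3,:3].T+T[:3,3]
    return np.stack([c["cx"]+c["fx"]*q[:,0]/-q[:,2], c["cy"]-c["fy"]*q[:,1]/-q[:,2]],-1)
def ray(c,uv,z):
    uv=np.atleast_2d(uv).astype(float)
    d=np.stack([(uv[:,0]-c["cx"])/c["fx"],-(uv[:,1]-c["cy"])/c["fy"],-np.ones(len(uv))],-1)@c["cam_to_world"][:3,:3].T
    o=c["cam_to_world"][:3,3]; return (o+d*((z-o[2])/d[:,2])[:,None])[:,:2]
def circ(x,y,z,d):
    a=np.linspace(0,2*np.pi,60); return np.stack([x+d/2*np.cos(a),y+d/2*np.sin(a),0*a+z],-1)
def render(c,x,y,cyls,s=8,shape=(384,512)):
    # cyls list of (z0,d0,z1,d1); antialiased mask
    m=np.zeros(shape,np.uint8)
    for z0,d0,z1,d1 in cyls:
        p=proj(c,np.vstack([circ(x,y,z0,d0),circ(x,y,z1,d1)]))
        h=cv2.convexHull(p.astype(np.float32))
        cv2.fillPoly(m,[np.round(h*16).astype(np.int32)],255,lineType=cv2.LINE_AA,shift=4)
    return m/255.
def fitc(c,mask,x,y,cyls):
    v,u=np.nonzero(mask); t=np.array([u.mean(),v.mean()])
    for _ in range(8):
        m=render(c,x,y,cyls); V,U=np.mgrid[:384,:512]; g=np.array([(U*m).sum(),(V*m).sum()])/m.sum()
        z=np.mean([cyls[0][0],cyls[-1][2]])
        p=proj(c,[x,y,z])[0]; x,y=ray(c,p+t-g,z)[0]
    m=render(c,x,y,cyls)
    iou=np.minimum(m,mask).sum()/np.maximum(m,mask).sum()
    return np.array([x,y]),round(iou,2),len(v),round(m.sum())
def comp(mask,seed):
    n,l=cv2.connectedComponents(mask.astype(np.uint8)); v,u=seed[1],seed[0]; return l==l[v,u]
E
python3 - <<'E'
from h import *
C={n:load(f"pics/{n}0.npz") for n in("top","side")}
for n,c in C.items():
    px=c["pixels"].astype(int); W=cloud(c); mx=px.max(2); hsv=cv2.cvtColor(c["pixels"],cv2.COLOR_RGB2HSV)
    k=1 if n=="side" else .5
    sat=(hsv[...,1]>90)
    S={"top":dict(mat=(138,219),knob=(215,180),cap=(309,203),stop=(391,223)),"side":dict(mat=(280,303),knob=(246,235),cap=(282,165),stop=(303,126))}[n]
    dark=mx<(38 if n=="top" else 85)
    print(n)
    m=comp(dark,S["mat"]); v,u=np.nonzero(m)
    h=cv2.convexHull(np.stack([u,v],-1).astype(np.int32))[:,0]; r=cv2.minAreaRect(ray(c,np.stack([u,v],-1),5).astype(np.float32)); print("mat",r)
    m=comp(dark&(W[...,2]>85),S["cap"]); print("cap",fitc(c,m,520,-140,[(106,50,124,50)]))
    m=comp(dark&(W[...,2]>135),S["stop"]); print("stop",fitc(c,m,484,-340,[(158,22,170,22)]))
    m=comp(sat&(W[...,2]>8)&(hsv[...,0]<35),S["knob"]); print("weight",fitc(c,m,580,110,[(3,42,51,42),(51,22,73,22)]))
    # flask silhouette
    fm=comp((sat&(hsv[...,0]<35)|(dark&(W[...,2]>135))),S["stop"]);print("flask",fitc(c,fm,484,-340,[(44,66,114,26),(114,26,156,26),(156,30,158,30),(158,22,170,22)]))
E
```

```text
top
mat ((445.7412414550781, 318.901611328125), (106.58951568603516, 109.894287109375), 6.63313627243042)
cap (array([ 521.98278945, -148.52283763]), np.float64(0.85), 304, 354)
stop (array([ 486.14638533, -347.42184856]), np.float64(0.69), 70, 101)
weight (array([579.96573339, 111.28877485]), np.float64(0.79), 204, 259)
flask (array([ 486.1266213 , -347.79517891]), np.float64(0.85), 527, 623)
side
mat ((444.0119934082031, 323.3912658691406), (105.190185546875, 106.97683715820312), 7.367209434509277)
cap (array([ 521.66703212, -146.81821039]), np.float64(0.67), 137, 205)
stop (array([ 484.12088942, -342.04663706]), np.float64(0.37), 17, 46)
weight (array([577.47253333, 112.284918  ]), np.float64(0.68), 267, 392)
flask (array([ 483.63702768, -335.5260203 ]), np.float64(0.65), 316, 483)
```

```bash
cat >> h.py <<'E'
def clean(m): return cv2.morphologyEx(m.astype(np.uint8),cv2.MORPH_OPEN,np.ones((3,3)))>0
E
python3 - <<'E'
from h import *
C={n:load(f"pics/{n}0.npz") for n in("top","side")}
for n,c in C.items():
    px=c["pixels"].astype(int); W=cloud(c); Z=W[...,2]; mx=px.max(2)
    hsv=cv2.cvtColor(c["pixels"],cv2.COLOR_RGB2HSV)
    # upper surfaces by depth
    def sel(x,y,r,lo,hi): return (np.hypot(W[...,0]-x,W[...,1]-y)<r)&(Z>lo)&(Z<hi)
    for nm,x,y,r,lo,hi in(("stirrer",530,-130,130,48,68),("balancehousing",495,-330,130,27,60)):
        m=clean(sel(x,y,r,lo,hi)); v,u=np.nonzero(m); q=W[m]; print(n,nm,m.sum(),np.median(Z[m]).round(1),cv2.minAreaRect(q[:,:2].astype(np.float32)))
# enlarge with guesses overlaid
def draw(c,f,roi,shapes):
    x0,y0,x1,y1=roi; im=np.clip(c["pixels"][y0:y1,x0:x1,::-1].astype(float)*(2 if f.startswith("pics/t") else 1),0,255).astype(np.uint8)
    s=min(800/(x1-x0),600/(y1-y0)); im=cv2.resize(im,(int((x1-x0)*s),int((y1-y0)*s)),interpolation=cv2.INTER_CUBIC)
    for P,col in shapes:
        p=(proj(c,P)-[x0,y0]+.5)*s; cv2.polylines(im,[np.round(p).astype(int)],True,col,1)
    cv2.imwrite(f,im)
def objs(d):
    o=[]
    o+=[(circ(*(np.array([522,-148.])+d),z,50),(0,255,0)) for z in(58,124)]
    o+=[(circ(*(np.array([486,-347.])+d),z,D),(0,255,0)) for z,D in((44,66),(158,30),(170,22))]
    return o
draw(C["top"],"pics/to1.png",(270,170,420,280),objs(0)); draw(C["side"],"pics/so1.png",(240,110,350,220),objs(0))
w=[(circ(580,111,z,D),(0,255,0)) for z,D in((3,42),(51,42),(73,22))]
draw(C["top"],"pics/to2.png",(110,140,270,250),w); draw(C["side"],"pics/so2.png",(190,200,330,330),w)
E
```

```text
top stirrer 1811 57.8 ((510.090087890625, -142.55807495117188), (151.0137939453125, 116.53917694091797), 1.2694364786148071)
top balancehousing 1914 36.4 ((479.0512390136719, -354.79364013671875), (155.06570434570312, 121.11376953125), 12.3302640914917)
side stirrer 714 56.8 ((507.732177734375, -138.79373168945312), (149.9708251953125, 120.26570892333984), 1.023698329925537)
side balancehousing 561 35.3 ((476.5255126953125, -350.97259521484375), (153.71151733398438, 122.53707885742188), 11.541903495788574)
```

View pics/to1.png

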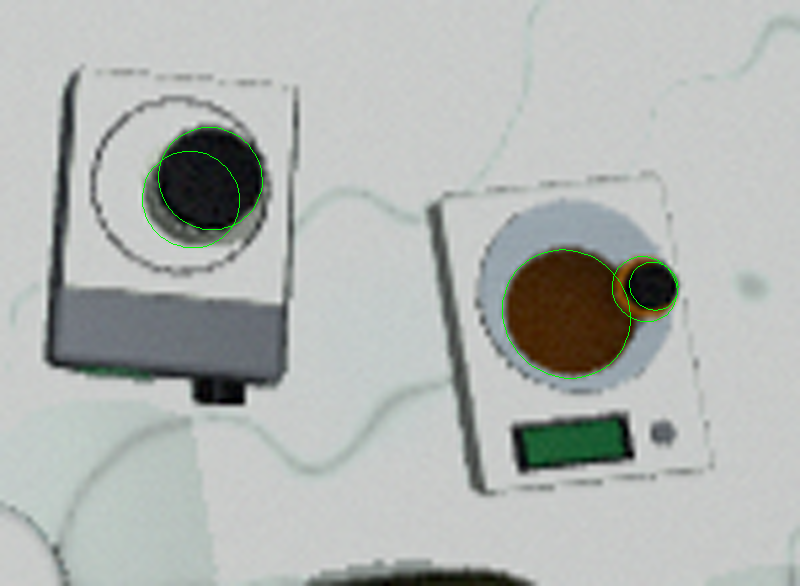

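View pics/so1.png

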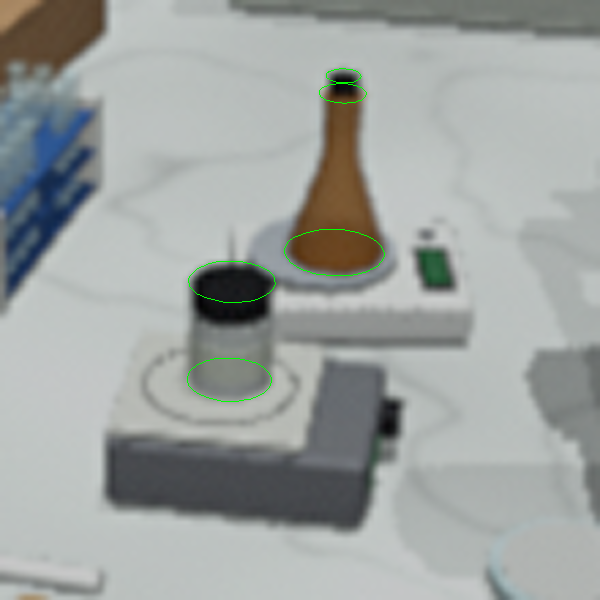

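View pics/to2.png

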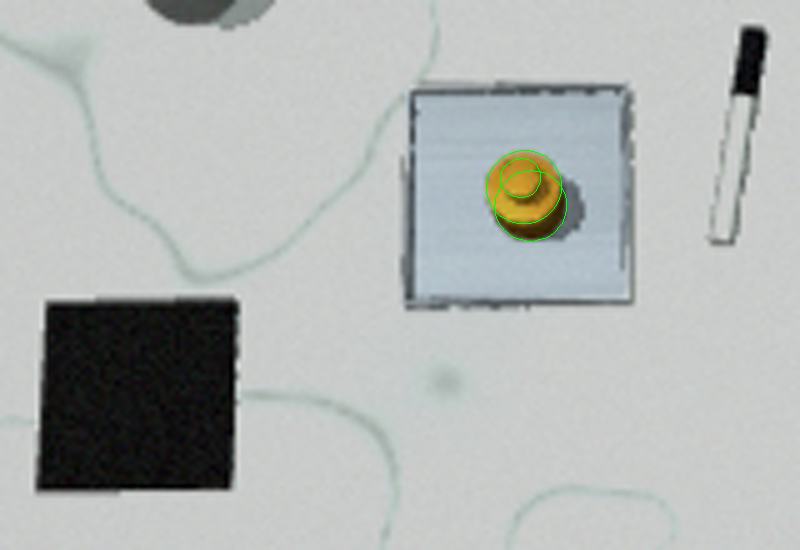

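View pics/so2.png

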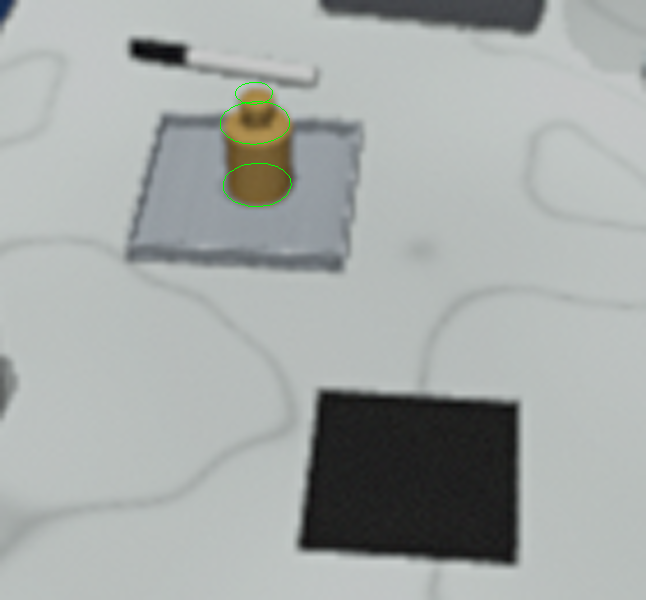

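```bash
cat >> h.py <<'E'
def draw(c,f,roi,shapes,gain=1):
    x0,y0,x1,y1=roi; im=np.clip(c["pixels"][y0:y1,x0:x1,::-1].astype(float)*gain,0,255).astype(np.uint8)
    s=min(800/(x1-x0),600/(y1-y0)); im=cv2.resize(im,(int((x1-x0)*s),int((y1-y0)*s)),interpolation=cv2.INTER_CUBIC)
    for P,col in shapes:
        p=(proj(c,P)-[x0,y0]+.5)*s; cv2.polylines(im,[np.round(p).astype(int)],True,col,1)
    cv2.imwrite(f,im)
def sq(x,y,yaw,z,a,b,e=None):
    e=a if e is None else e
    L=np.array([[-a,-b],[e,-b],[e,b],[-a,b]]); a_=np.radians(yaw); R=np.array([[np.cos(a_),-np.sin(a_)],[np.sin(a_),np.cos(a_)]])
    return np.c_[L@R.T+[x,y],np.full(4,z)]
E
cat > ov.py <<'E'
from h import *
C={n:load(f"pics/{n}0.npz") for n in("top","side")}
G=(0,200,0)
for n,c in C.items():
    px=c["pixels"].astype(float); d=px[...,2]-px[...,0]; mx=px.max(2)
    if n=="top":
        # pan: bluish grey
        W=cloud(c)
        m=(d>4)&(mx>40)&(np.hypot(W[...,0]-496,W[...,1]+351)<70); m=clean(m); v,u=np.nonzero(m)
        h=cv2.convexHull(np.stack([u,v],-1).astype(np.int32))[:,0]; p=ray(c,h,44).astype(np.float32); print("pan",m.sum(),cv2.minEnclosingCircle(p))
        m=(d>4)&(mx>40)&(np.hypot(W[...,0]-585,W[...,1]-113)<110); m=clean(m); v,u=np.nonzero(m)
        print("tray",m.sum(),cv2.minAreaRect(ray(c,np.stack([u,v],-1),3).astype(np.float32)))
S=dict(st=(527.6,-142.2,1.3),ba=(496.1,-351.1,12.3),tr=(590,113,6.5),mat=(445.7,318.9,6.6))
import sys,json
if len(sys.argv)>1: S.update(json.loads(sys.argv[1]))
x,y,a=S["st"];b,e,f=S["ba"];t=S["tr"];m=S["mat"]
sh=[(circ(x,y,58,90),G),(sq(x,y,a,58,57,57),G),(circ(b,e,44,100),G),(sq(b,e,f,34,95,60,60),G)]
draw(C["top"],"pics/to3.png",(270,170,420,280),sh,2); draw(C["side"],"pics/so3.png",(240,110,350,220),sh)
sh=[(sq(*t,14,65,65),G),(sq(*t,14,62,62),G),(sq(*m,5,55,55),G)]
draw(C["top"],"pics/to4.png",(110,140,270,250),sh,2); draw(C["side"],"pics/so4.png",(190,200,330,330),sh)
E
python3 ov.py
```

```text
pan 390 ((495.56982421875, -352.2043151855469), 49.86118698120117)
tray 1634 ((586.02783203125, 119.35967254638672), (128.69361877441406, 129.0923309326172), 6.231118202209473)
```

View pics/to3.png

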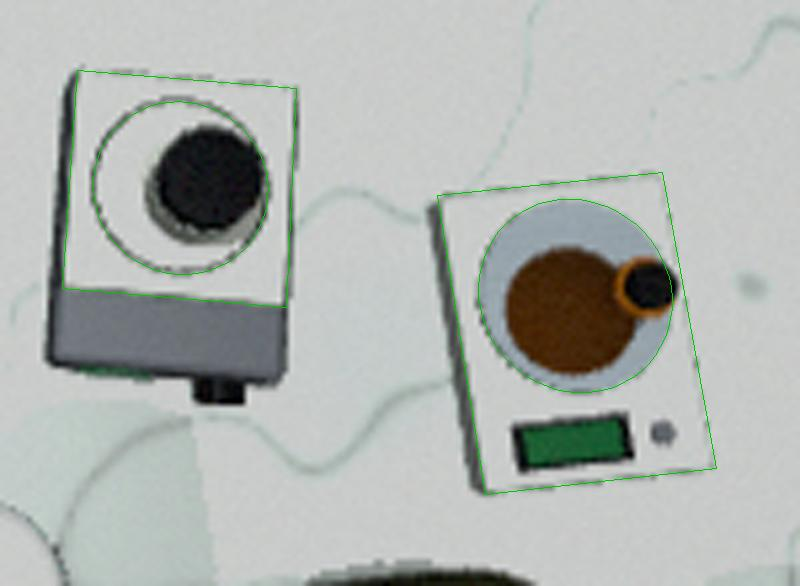

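View pics/so3.png

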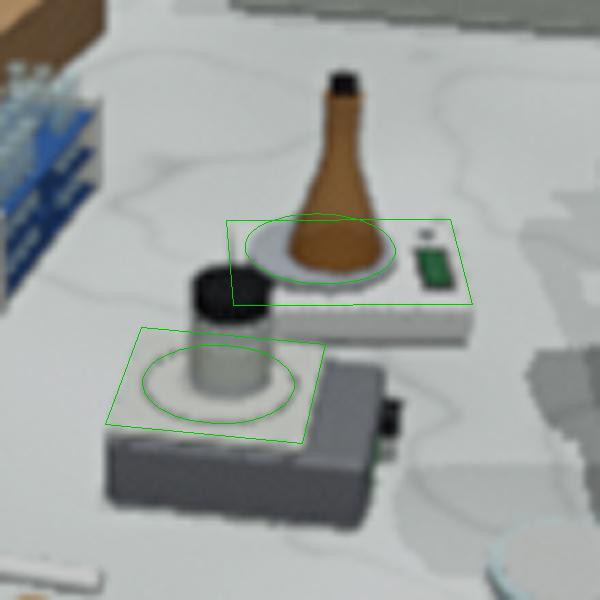

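View pics/to4.png

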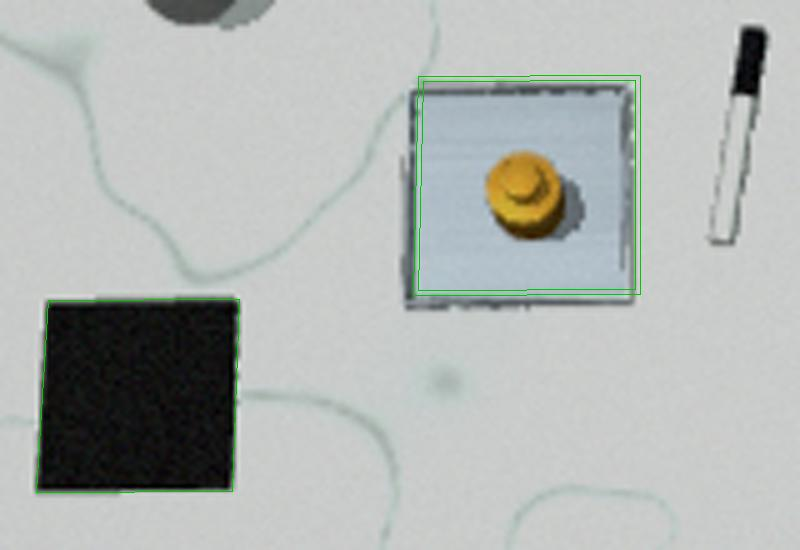

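View pics/so4.png

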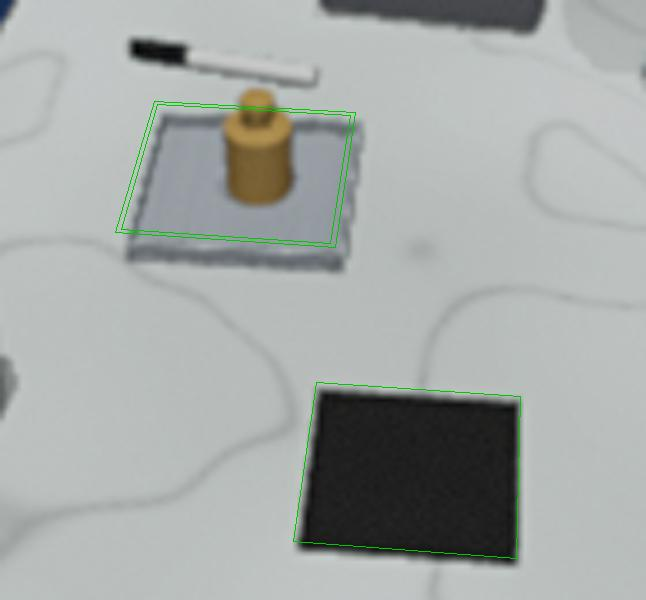

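```bash
python3 ov.py '{"tr":[585.5,117.3,6.3],"ba":[495.8,-351.5,12.3]}'
```

```text
pan 390 ((495.56982421875, -352.2043151855469), 49.86118698120117)
tray 1634 ((586.02783203125, 119.35967254638672), (128.69361877441406, 129.0923309326172), 6.231118202209473)
```

View pics/to4.png

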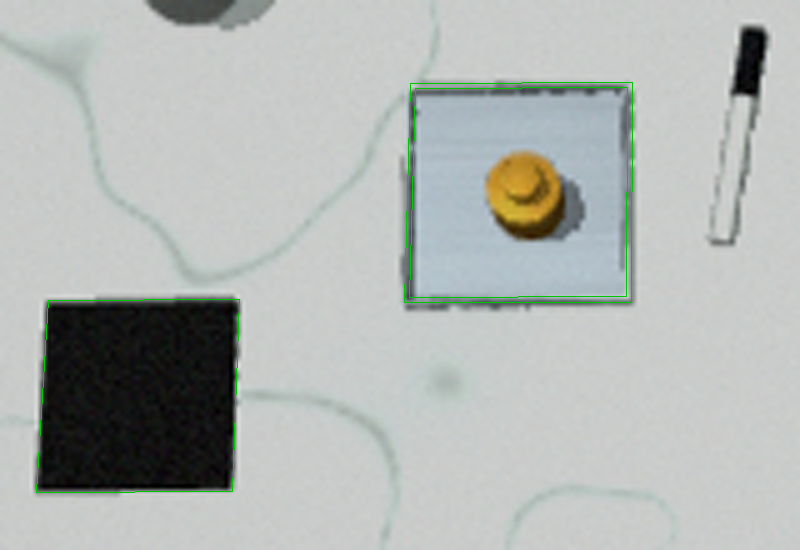

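View pics/so4.png

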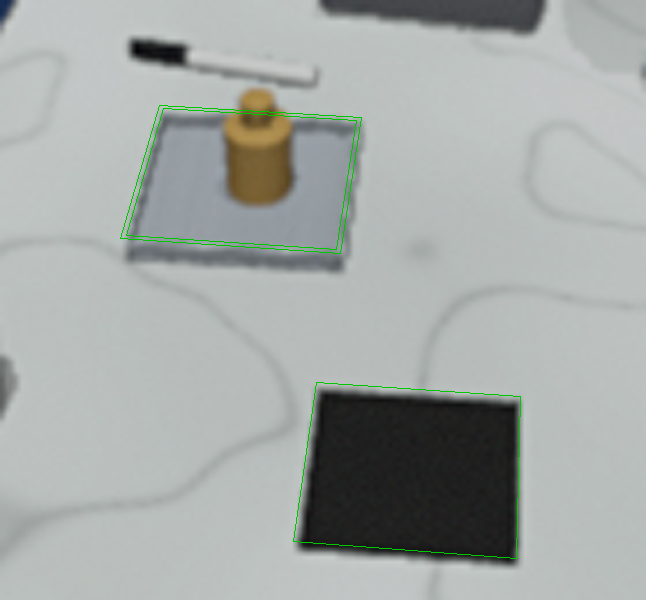

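The fits agree in both views, apart from a steady side-camera bias of about 2–4 mm. First move: jar to the mat.

```bash
cat > r.py <<'E'
from plant import bot
from h import *
def q(deg): a=np.radians(deg)/2; return [float(np.cos(a)),float(np.sin(a)),0.,0.]
def pick(x,y,zs,h,deg,safe):
    Z=zs+h+3
    bot.reach([x,y,safe],q(deg)); bot.movel([x,y,Z+12],feed=150); hit=bot.movel([x,y,Z],feed=40,threshold=6)
    print("down hit",hit,np.round(bot.get_eef_pos(),1),bot.get_clock())
    bot.clamp(); w=bot.get_gripper_width(); print("width",round(w,1)); return w
def place(x,y,zs,h,deg,safe,feed=150):
    Z=zs+h+3
    p=bot.get_eef_pos(); bot.movel([p[0],p[1],safe],feed=feed)
    print("lifted width",round(bot.get_gripper_width(),1),"F",np.round(bot.get_force(),1))
    bot.reach([x,y,safe],q(deg)); bot.movel([x,y,Z+6],feed=120); bot.hold(0.2)
    hit=bot.movel([x,y,Z-3],feed=12,threshold=2.5)
    print("place hit",hit,np.round(bot.get_eef_pos(),1),"Z",Z,"F",np.round(bot.get_force(),1))
    bot.open_gripper(); bot.movel([x,y,safe],feed=150); print("t",bot.get_clock())
def snap(k):
    o={}
    for n in("side","top"):
        c=bot.read_camera(n); np.savez(f"pics/{n}{k}.npz",**c); cv2.imwrite(f"pics/{n}{k}.png",np.clip(c["pixels"][:,:,::-1].astype(float)*(1.8 if n=="top" else 1),0,255)); o[n]=c
    return o
E
python3 - <<'E'
from r import *
w=pick(521.3,-147,58,40,0,250)
if w>44: place(445,320.4,5,40,0,250)
E
```

```text
down hit False [ 521.2 -147.   100.8] 3.25
width 49.6
lifted width 49.5 F [-1.1  0.5 -1.3]
place hit True [445.  320.4  48. ] Z 48 F [ 0.1 -0.4  4.1]
t 11.5167
```

Run:
```python
from r import *
bot.reach([440,-100,330],q(0)); C=snap(1)
sh=[(circ(445.7,318.9,z,50),(0,255,0)) for z in(5,71)]
draw(C["top"],"pics/t1m.png",(110,190,170,240),sh,2)
c=C["top"];W=cloud(c);print(W[212,140:160].round(0)[:,2])
```

```text
[64. 53. 45. 24.  5.  7.  6.  5.  8.  3.  6.  6.  7.  4.  8.  5.  6. -1.
 -1.  1.][ WARN:0@3.513] global loadsave.cpp:1063 imwrite_ Unsupported depth image for selected encoder is fallbacked to CV_8U.
```

View pics/top1.png

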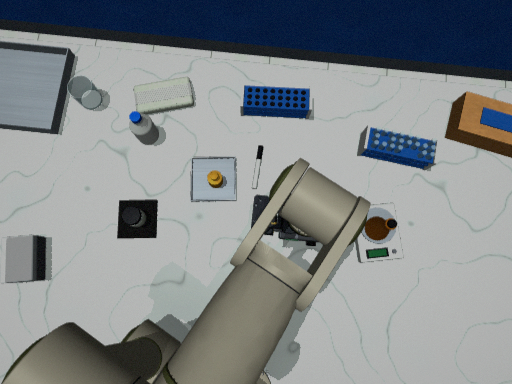

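View pics/t1m.png

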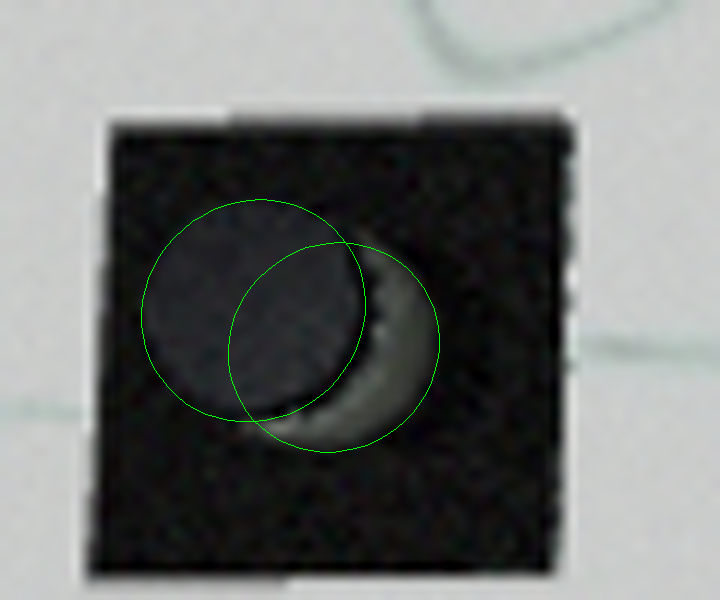

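View pics/side1.png

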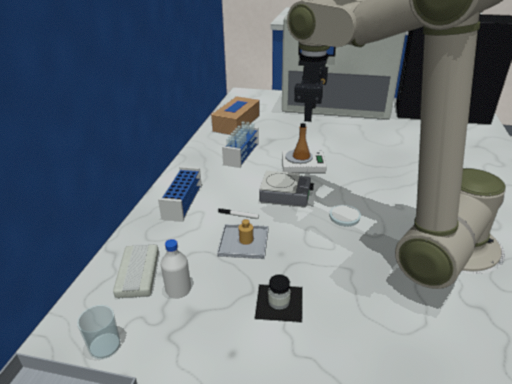

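The jar stands upright on the mat where I commanded it, about (140,217) in the top view. The overlay confirms the camera-to-robot shift I assumed. Next: flask to the stirrer.

Run:
```python
from r import *
w=pick(485.3,-345.5,44,92,0,300)
if 20<w<30: place(526.9,-140.7,58,92,0,300,feed=100)
bot.reach([440,-20,300],q(30)); C=snap(2)
sh=[(circ(527.6,-142.2,z,D),(0,255,0)) for z,D in((58,66),(172,30),(184,22))]
draw(C["top"],"pics/t2m.png",(270,160,350,230),sh,2)
draw(C["side"],"pics/s2m.png",(220,100,350,210),sh)
```

```text
down hit False [ 485.2 -345.5  138.8] 15.775
width 25.0
lifted width 25.4 F [-0.7  0.2 -2.2]
place hit True [ 526.9 -140.8  152.8] Z 153 F [-2.  -0.9  4.5]
t 23.575[ WARN:0@14.875] global loadsave.cpp:1063 imwrite_ Unsupported depth image for selected encoder is fallbacked to CV_8U.
```

View pics/t2m.png

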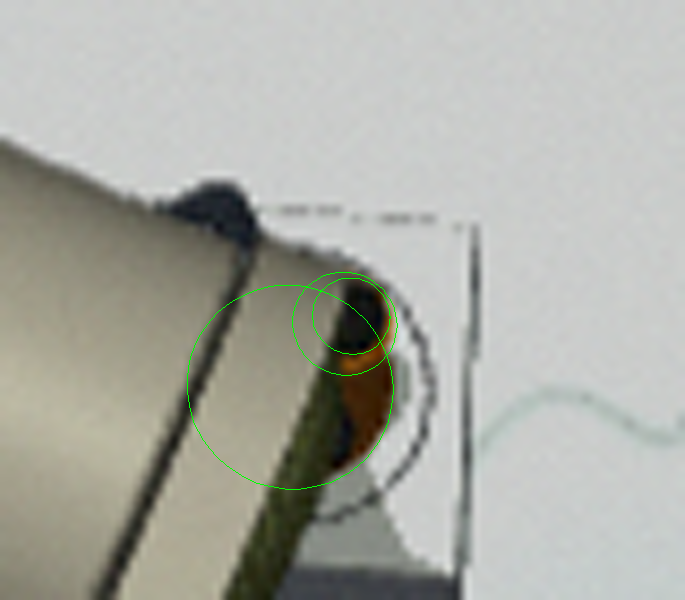

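View pics/s2m.png

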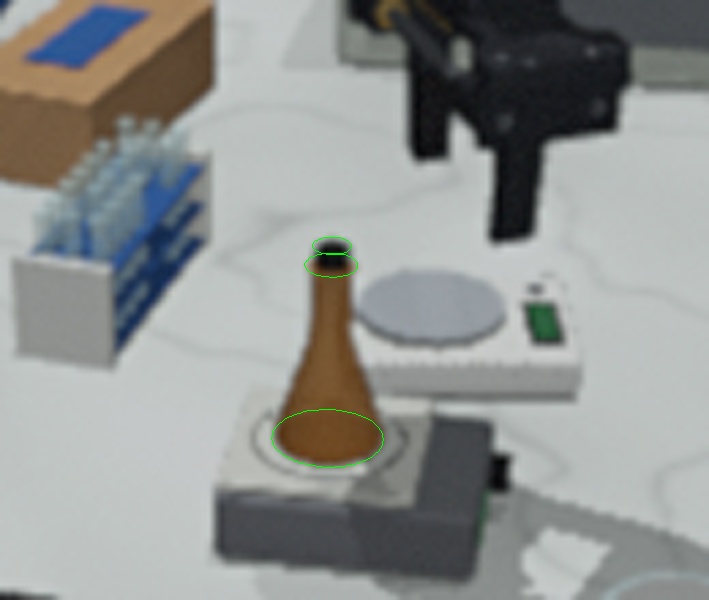

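The flask stands upright and centred in the side view, base at about (280,180) in the full image. Next: weight to the balance.

Run:
```python
from r import *
w=pick(579.3,112.5,3,30,51,300)
if 36<w<46: place(495.1,-350.1,44,30,51,300,feed=100)
C=snap(3)
sh=[(circ(495.8,-351.6,z,D),(0,255,0)) for z,D in((44,42),(92,42),(114,22))]
draw(C["side"],"pics/s3m.png",(220,100,350,210),sh)
```

```text
down hit False [579.2 112.5  35.7] 27.3917
width 41.3
lifted width 41.1 F [-0.3  0.1 -4. ]
place hit True [ 495.1 -350.1   77. ] Z 77 F [-0.8 -0.5  5.5]
t 37.825[ WARN:0@17.569] global loadsave.cpp:1063 imwrite_ Unsupported depth image for selected encoder is fallbacked to CV_8U.
```

View pics/s3m.png

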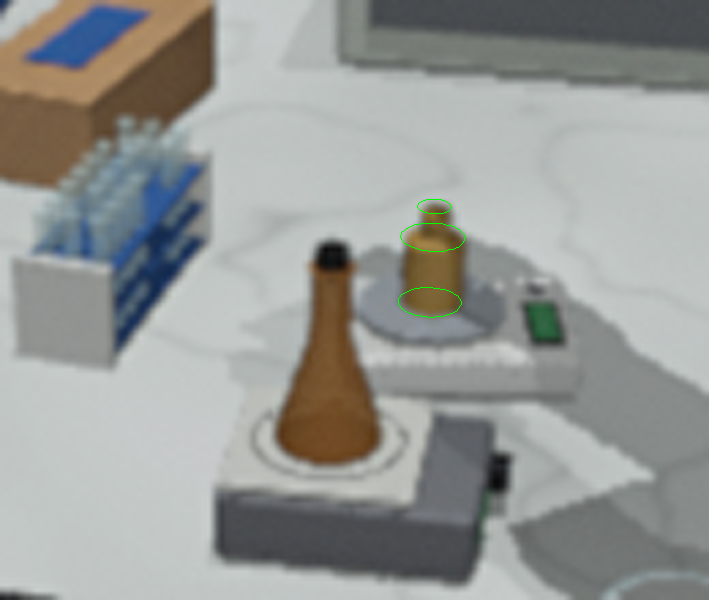

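View pics/top3.png

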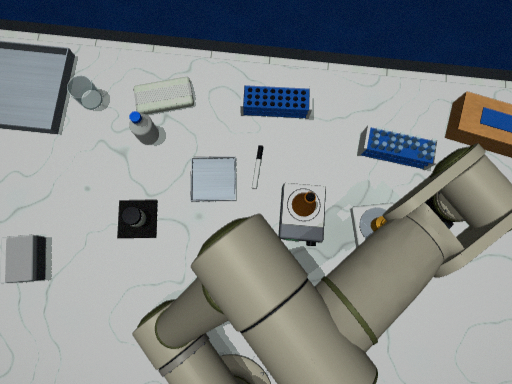

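The weight is upright on the pan at about (380,222) in the top view, and the flask is centred in its ring at (304,205). Last: jar to the tray.

Run:
```python
from r import *
w=pick(445,320.4,5,40,51,300)
if 45<w<54: place(584.8,118.8,3,40,51,300,feed=100)
bot.move_joints([-1.331,0.381,1.297,0,1.464,-0.215])
C=snap(4); S=dict(stir=(527.6,-142.2),bal=(495.8,-351.6),tray=(585.5,117.3))
sh=[(circ(*S["stir"],z,D),(0,255,0)) for z,D in((58,66),(172,30),(184,22))]+[(circ(*S["bal"],z,D),(0,255,0)) for z,D in((44,42),(92,42),(114,22))]+[(circ(*S["tray"],z,D),(0,255,0)) for z,D in((3,50),(69,50))]
draw(C["top"],"pics/t4m.png",(190,140,420,280),sh,2); draw(C["side"],"pics/s4m.png",(200,100,350,320),sh)
print(bot.get_clock())
```

```text
down hit False [444.9 320.4  47.7] 42.5167
width 49.7
lifted width 49.4 F [ 0.2 -0.3 -0.4]
place hit True [584.8 118.8  46.1] Z 46 F [-1.   0.4  4.4]
t 52.3333
54.925[ WARN:0@17.949] global loadsave.cpp:1063 imwrite_ Unsupported depth image for selected encoder is fallbacked to CV_8U.
```

View pics/t4m.png

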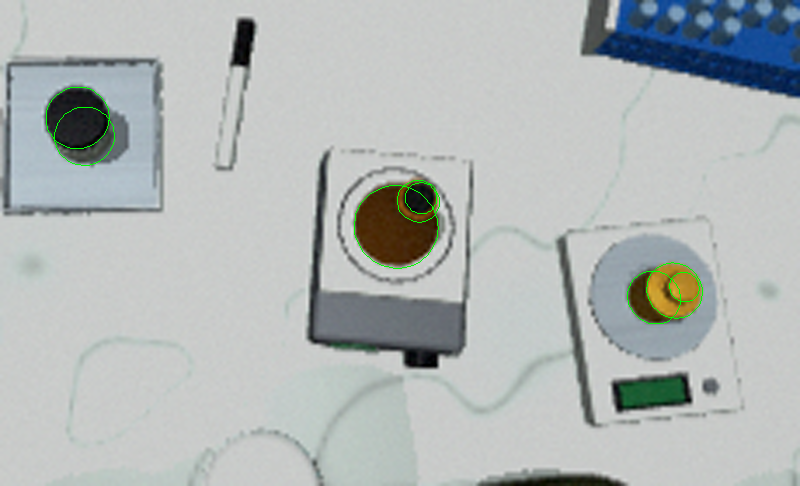

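View pics/side4.png

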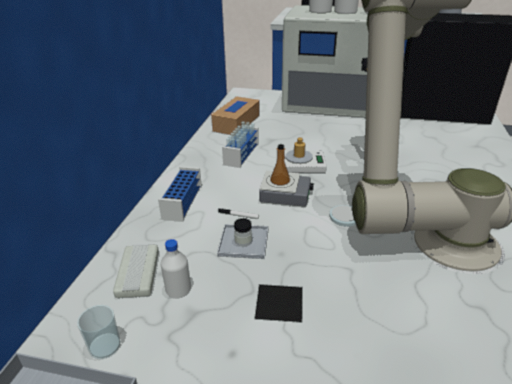

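View pics/top4.png

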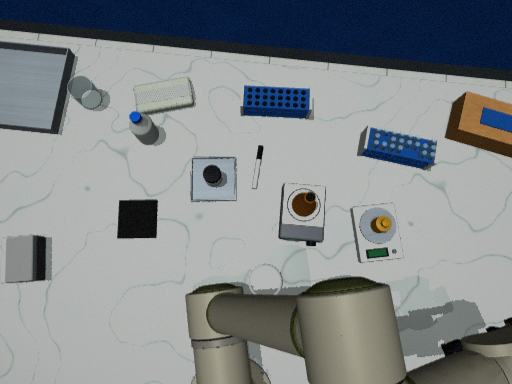

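All three objects sit on the overlays at the centre of their places: jar at (212,174), flask at (304,204), weight at (380,224) in the top view. The mat at (138,219) is empty, and the pen and wash bottle have not moved. I'm handing the job in.

Run:
```python
from plant import bot
print(bot.finish_job())
```

```text
the job is handed in; nothing more can be done
None
```

The job is done and handed in at about 55 s of the 122 s allowed. The flask is on the stirrer's plate, the weight on the balance's pan and the jar in the steel tray. I parked the jar on the mat first, then moved the flask, then the weight, then the jar into the tray.

- **Placing:** each set-down stopped on light contact, about 4–6 N, within 0.2 mm of the expected height. I saw no slip in the grip on any lift.
- **Final pictures:** all three stand upright and match the centred outlines in the top view to about 1–2 mm. The mat is empty, the pen and wash bottle look unmoved, and the arm is clear.
- **Disagreement:** the two cameras differed by about 2–4 mm, mostly in y. I used a small correction between them, and the jar's position on the mat after the first placing agreed with it, mainly in y because the jaws only centre along that direction.

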